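Load the free carving nest and turn its button over the blank

ROBOT

A 6-joint arm with a two-finger parallel gripper is mounted at the origin on the work surface; the furniture and walls round the work are solid. World frame = base frame: x ahead of the robot, y to its left, z up, the work surface at z = 0. Lengths are in mm, angles in rad, forces in N, time in s.
With the tool pointing down it reaches from about 350 to 950 mm from the base axis. Payload 17.4 kg.
Tool frame: the origin (TCP) lies midway between the tips of the shut fingers; the grasp point (between the pads) lies manip.grip_depth behind it (manip.grip_depth is the distance from the TCP to the grasp point, in mm); z points along the fingers, y is the line along which they close (so a half turn about z gives the same grasp; the last joint's range is limited). The gripper opens to 93 mm and grips with 3 to 60 N. Pads are 15 mm wide; open, the fingers measure 128 mm over their backs; the gripper's body (75 mm by 188 mm) begins 65 mm behind the grasp point.
Start: joints at [-1.377, 0.116, 1.442, -0, 1.584, -0.038], TCP at [155.058, -656.955, 218.646] pointing down, gripper open.
Joint ranges: [-2.83, 2.83], [-0.83, 2.19], [0.07, 2.5], [-1.14, 4.28], [0.01, 3], [-2.97, 2.97]. Speed limits (rad/s): [1.89, 1.89, 2.22, 3.14, 3.14, 3.14].

INTERFACE

Orientations are given as a 3x3 rotation matrix whose columns are the frame's x, y, z axes.
In Python, from rig import manip, imaging gives the robot as it stands. The module is installed in compiled form; this text tells all that it offers.
- The arm moves only by the tool move_arm, never from a script. Its argument "moves" is a list that holds one entry, the list of rows, each a list of 6 numbers: the shift along the tool's x, y, z normalised to -1 to 1, where 1 is 0.03 m, then the turn, a rotation vector about the tool's x, y, z normalised to -1 to 1, where 1 is 5 degrees. A call has 1 to 10 rows; each row shifts and turns the commanded pose from where the row before left it, along the tool's axes as they then stand; what a row does not reach is not made up. A row lasts 1/12 s, in which the tool goes at most 41.7 mm and 7.16 degrees, less where a joint would pass 70% of its speed; a pose out of reach is approached as far as the arm can. A call with a number of a shift or a turn outside -1 to 1 is refused whole. A call with a gripper value outside its range is refused whole. "grip" is the opening, from -1 (shut) to 1 (fully open), set as the call begins (left out, the last holds). The fingers move at their own pace and stop on an object; "squeeze" is the grip in N (left out, the last holds). Time passes only in rows, so rows that do not move let the fingers close. It gives the time, the measured TCP pose, the force, the opening and the grip force at its end, in the units of the state.
- manip.read_state(): the state, without advancing time (a new reading comes with each control period).
- imaging.read_camera(name): name is "scene" or "top"; returns a dict with "img" (400x640x3 uint8, red, green, blue), "fx", "fy", "cx", "cy" (pixels), "R" (3x3) and "t" (3): a world point X has camera coordinates R X + t. Camera axes: x right, y down, z forward; pixel columns grow to the right and rows downward; lengths in mm; the calibration is good to about 2 mm. A picture is of the moment at which its call begins. There is no depth.
- manip.sign_off(): hands the job in; it is judged then, once.
The state is a dict: "time": time; "joints": joint angles; "joint_velocities": joint speeds; "effort": joint torques, N m; "position": TCP position; "orientation": TCP orientation; "force": force on the tool from outside, world axes, zero at the start; "torque": the same for the moment, N m; "opening": finger opening in mm; "grasp_force": force on a finger pad.
Only numpy, scipy, OpenCV 4.12 (cv2) and the standard library are available. Lean on these libraries where they do the work, as an engineer would, in place of code of your own. Each camera call takes 0.05 s, during which the arm holds its last target. There are 200 camera calls.

TASK

The carved owl is drying in one of the two nests on the jig board; the other nest is free. Take the wooden blank whose outline fits the free nest, seat it flat on the bottom of that nest, and then turn that nest's button (by its red peg) fully over the blank's rim. Leave the owl and the other blank as they are.

Things in the scene. Friction and masses are not known exactly. Their poses are not given: they have to be found in the camera images.
- carved_owl: Small carved wooden owl, 44x54x83 mm, standing upright in one of the two nests. Origin at the centre of its underside.
- round_blank: Pale wooden round blank: flange (disc) 84 mm across and 14 mm thick, with a round boss 38 mm across and 28 mm high on top in the middle (42 mm high in all), to hold it by. 0.12 kg. Stands loose on the bench. Origin at the centre of its underside, z up.
- square_blank: Pale wooden square blank: flange 76x76 mm and 14 mm thick, with a square boss 38x38 mm and 28 mm high on top in the middle (42 mm high in all), sides parallel to the flange, to hold it by. 0.12 kg. Stands loose on the bench. Origin at the centre of its underside, x and y along its sides, z up.
- round_seat (a point): Centre of the flat bottom of the round pocket (88 mm across, 12 mm deep, floor painted green, mouth bevelled 3 mm) in the round nest, a brown wooden block fixed on the plywood jig board. z up. Here the block spans x -56 to 56, y -56 to 90 mm, its top 12 mm above this point; its button's pivot is at x 0, y 70 mm. A seated blank has its origin here.
- square_seat (a point): Centre of the flat bottom of the square pocket (80x80 mm, sides along x and y, 12 mm deep, floor painted green, mouth bevelled 3 mm) in the square nest, a brown wooden block fixed on the plywood jig board. z up. Here the block spans x -56 to 56, y -56 to 90 mm, its top 12 mm above this point; its button's pivot is at x 0, y 70 mm. A seated blank has its origin here.
- round_pivot (a point): Pivot (vertical axis) of the round nest's turn button, at the height of the bar's underside, 16.6 mm above the pocket's bottom; axes as the nest's. The button is an aluminium bar 100x16x8 mm, pivoted at its middle, with an upright red peg on its tail; the other half is what goes over the blank.
- square_pivot (a point): Pivot of the square nest's turn button; as round_pivot.
- round_peg (a point): Middle of the upright red peg, 13 mm across and 31 mm high, on the round nest's button, 40 mm from its pivot; this point is 15.5 mm above the bar's top and moves with the button.
- square_peg (a point): Middle of the upright red peg of the square nest's button; as round_peg.
- round_button (a joint): Angle of the round nest's turn button, rad: 0 fully open (bar along the nest's x, peg towards the nest's -x), growing as it turns clockwise seen from above, to 1.57 at its stop, fully over the blank (peg towards the nest's +y, away from the pocket). It stays where it is left.
- square_button (a joint): Angle of the square nest's turn button; as round_button.

How it is judged (in metres and radians):
On the way:
1. the blank that fits the free nest is seated in it, the button still open (((horizontal distance between carved_owl and square_seat below 0.03 m and horizontal distance between round_blank and round_seat below 0.005 m and z of round_blank in the frame of round_seat below 0.002 m and angle between round_blank's own z axis and vertical below 0.05 rad and value of joint round_button below 1 rad) or (horizontal distance between carved_owl and round_seat below 0.03 m and horizontal distance between square_blank and square_seat below 0.005 m and z of square_blank in the frame of square_seat below 0.002 m and angle between square_blank's own z axis and vertical below 0.05 rad and value of joint square_button below 1 rad))), for 0.2 s.
At the end, for the whole second after the job is handed in: The free nest holds the blank of its shape, at rest and flat on its bottom (2 mm high, 5 mm sideways, 0.05 rad); that nest's button is at 1.35 rad or more; the other blank is within 20 mm of its start and upright; the owl is within 15 mm of its start and upright (0.2 rad) (((horizontal distance between carved_owl and square_seat below 0.03 m and horizontal distance between round_blank and round_seat below 0.005 m and z of round_blank in the frame of round_seat below 0.002 m and angle between round_blank's own z axis and vertical below 0.05 rad and value of joint round_button above 1.35 rad and linear speed of round_blank below 0.01 m/s and distance of square_blank from where it was at the start of the episode below 0.02 m and angle between square_blank's own z axis and vertical below 0.1 rad and distance of carved_owl from where it was at the start of the episode below 0.015 m and angle between carved_owl's own z axis and vertical below 0.2 rad) or (horizontal distance between carved_owl and round_seat below 0.03 m and horizontal distance between square_blank and square_seat below 0.005 m and z of square_blank in the frame of square_seat below 0.002 m and angle between square_blank's own z axis and vertical below 0.05 rad and value of joint square_button above 1.35 rad and linear speed of square_blank below 0.01 m/s and distance of round_blank from where it was at the start of the episode below 0.02 m and angle between round_blank's own z axis and vertical below 0.1 rad and distance of carved_owl from where it was at the start of the episode below 0.015 m and angle between carved_owl's own z axis and vertical below 0.2 rad))); the robot touches nothing.
It fails at once if the owl is shifted by more than 15 mm or tipped (distance of carved_owl from where it was at the start of the episode above 0.015 m or angle between carved_owl's own z axis and vertical above 0.2 rad).
It also fails if it takes over 48 s, if anything falls off the work surface, if the arm or the gripper's body presses on something with over 40 N, if the wrist force passes 120 N, or if a joint passes its speed limit or range.

## Working session

There is one attempt and no reset: what is moved stays moved. The work goes in short steps, Python scripts to look and compute and a tool call to move; the robot and the scene stay as the last step left them, time stands still between calls to the robot, and variables do not carry over. Pictures are saved under pics/ and viewed, at most 10 in all, crops included, and the job is handed in when it is done.

Besides the shell and the picture viewer there is one more tool, called after ">>>" as a command line: name --argument value ..., lists and objects as JSON in quotes. move_arm: Moves the arm, as the interface text tells. Its arguments: {"type":"object","properties":{"moves":{"type":"array","items":{"type":"array","items":{"type":"array","items":{"type":"number"}}}},"grip":{"type":"number"},"squeeze":{"type":"number"}},"required":["moves"]}

```bash
mkdir -p pics
python3 - <<'E'
from rig import manip, imaging
import cv2,pickle
d={}
for n in("scene","top"):
    c=imaging.read_camera(n);d[n]=c
    cv2.imwrite(f"pics/{n}0.png",c["img"][:,:,::-1])
    print(n,c["fx"],c["cx"],c["cy"],c["R"],c["t"])
pickle.dump(d,open("cams.pkl","wb"))
s=manip.read_state();print(s,manip.grip_depth)
E
```

```text
scene 509.8914008151664 323.1263044373781 199.95094823461454 [[-0.57097522 -0.82091854  0.0089468 ]
 [-0.53929812  0.36683791 -0.75801549]
 [ 0.61898695 -0.43763306 -0.65217518]] [ 265.39357195  301.62410928 1030.40027024]
top 481.0279824408889 324.1832656410175 199.0071235989332 [[-0.00376653 -0.99994679  0.00960385]
 [-0.99832715  0.00320599 -0.05772883]
 [ 0.05769497 -0.00980522 -0.99828611]] [   3.74582905  462.53892711 1432.95249527]
{'time': 0.1, 'joints': array([-1.37678534e+00,  1.16453925e-01,  1.44225019e+00, -6.61989161e-06,
        1.58399818e+00, -3.78128113e-02]), 'joint_velocities': array([-0.00231448, -0.00041868, -0.00155324,  0.00025031,  0.00059771,
       -0.00199595]), 'effort': array([-4.83390631e-04, -7.22896600e+01, -6.23869586e+01,  7.80890509e-02,
        2.27725238e-02, -4.88836747e-05]), 'position': array([ 155.02524071, -656.74949366,  217.93616064]), 'orientation': array([[ 9.73249014e-01,  2.29752709e-01, -2.20429502e-04],
       [ 2.29752812e-01, -9.73248407e-01,  1.08754584e-03],
       [ 3.53339401e-05, -1.10909721e-03, -9.99999384e-01]]), 'force': array([-0.32588887, -0.01326746, -0.31280195]), 'torque': array([ 0.01756883, -0.01537611,  0.00175422]), 'grasp_force': 0.0, 'opening': 92.46912629700523} 18.8
```

View pics/top0.png

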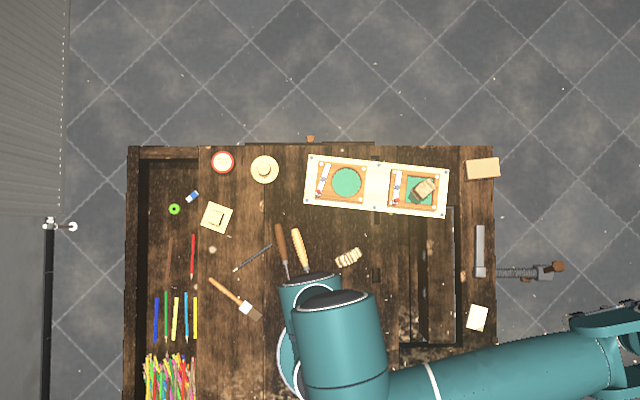

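View pics/scene0.png

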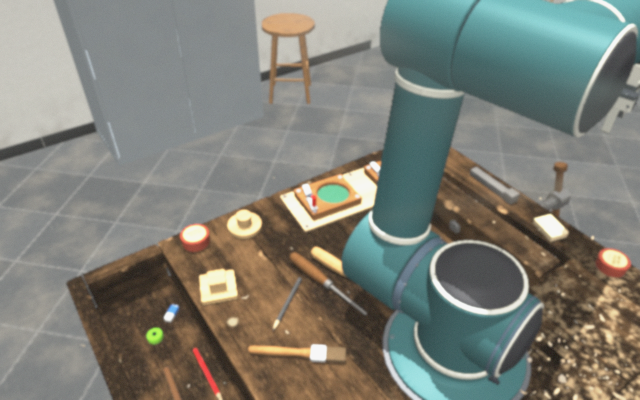

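The owl, near (422,190) in the top view, stands in the square nest. The round nest at (346,182) is free, with its button to the left at about (324,180). The round blank is at (264,168). I'll enlarge this part.

Run:
```python
import cv2,pickle
d=pickle.load(open("cams.pkl","rb"))
i=d["top"]["img"][140:230,235:368,::-1]
cv2.imwrite("pics/c1.png",cv2.resize(i,None,fx=6,fy=6,interpolation=cv2.INTER_CUBIC))
i=d["scene"]["img"][150:250,210:390,::-1]
cv2.imwrite("pics/c2.png",cv2.resize(i,None,fx=4.4,fy=4.4,interpolation=cv2.INTER_CUBIC))
```

```text
(no output)
```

View pics/c1.png

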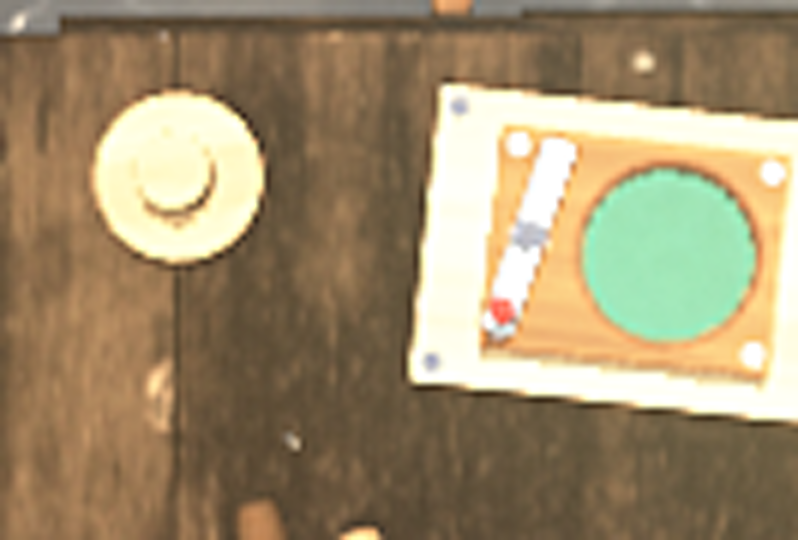

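View pics/c2.png

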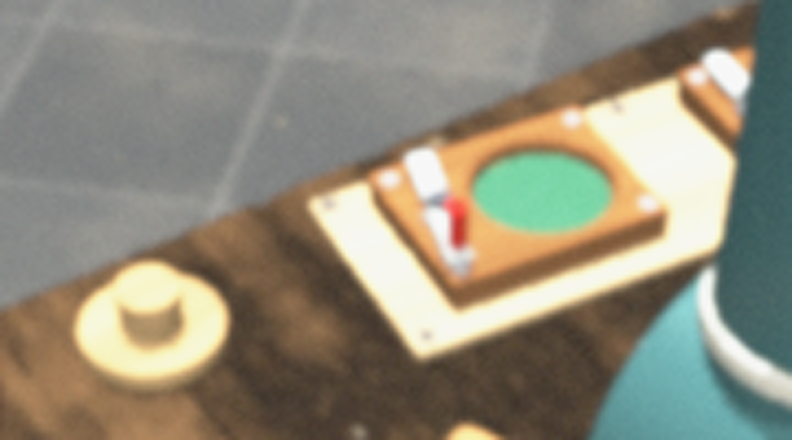

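```bash
cat > h.py <<'E'
import numpy as np,pickle
from scipy.optimize import least_squares
D=pickle.load(open("cams.pkl","rb"))
def proj(n,X):
    c=D[n];p=c["R"]@np.asarray(X,float)+c["t"];return np.array([c["fx"]*p[0]/p[2]+c["cx"],c["fy"]*p[1]/p[2]+c["cy"]])
def T(p):return (np.array(p)+.5)/6-.5+[235,140]
def S(p):return (np.array(p)+.5)/4.4-.5+[210,150]
def ray(n,px,z):
    c=D[n];d=c["R"].T@np.array([(px[0]-c["cx"])/c["fx"],(px[1]-c["cy"])/c["fy"],1]);o=-c["R"].T@c["t"];return o+d*(z-o[2])/d[2]
def tri(a,b):
    r=least_squares(lambda X:np.r_[proj("top",X)-a,proj("scene",X)-b],[800,0,30]);return r.x,r.fun
E
python3 - <<'E'
from h import *
np.set_printoptions(precision=1,suppress=True)
for a,b in[((519,144),(388,178)),((772,172),(571,118)),((752,354),(648,203)),((503,125),(372,175)),((790,155),(573,106)),((459,106),(329,204)),((432,361),(427,335)),((500,305),(456,203)),((177,170),(150,290)),((530,235),(435,203))]:
    print(*tri(T(a),S(b)))
print("flange",ray("top",T((179,176.5)),14),ray("scene",S((152,322)),14))
# block fit
tc=[(503,125),(790,155),(769,374),(482,347)];sc=[(372,175),(573,106),(665,210),(459,290)]
loc=np.array([(56,90),(56,-56),(-56,-56),(-56,90)])
def f(p):
    R=np.array([[np.cos(p[3]),-np.sin(p[3])],[np.sin(p[3]),np.cos(p[3])]])
    r=[]
    for l,a,b in zip(loc,tc,sc):
        X=np.r_[R@l+p[:2],p[2]];r+=[proj("top",X)-T(a),proj("scene",X)-S(b)]
    X=np.r_[p[:2],p[2]-12];r+=[2*(proj("top",X)-T((669,254)))]
    return np.concatenate(r)
r=least_squares(f,[800,0,40,0]);print(r.x,r.fun)
E
```

```text
[566.9  11.2  34.6] [-0. -0.  0.  0.]
[ 552.4 -114.5   34.7] [ 0.1  0.1 -0.1 -0. ]
[ 461.6 -104.5   33.5] [ 0.3  0.2 -0.3 -0. ]
[575.8  18.1  34.2] [ 0.3  0.2 -0.3 -0. ]
[ 561.2 -123.1   34.8] [-0.1 -0.   0.1  0. ]
[588.9  40.9  12.8] [ 0.1  0.1 -0.1 -0. ]
[460.2  54.5  11.2] [ 0.2  0.1 -0.2 -0. ]
[482.8  19.6  77.8] [ 0.4  0.3 -0.4 -0. ]
[553.6 179.6  39.9] [ 0.1  0.1 -0.1 -0. ]
[521.1   6.7  44.7] [-0.3 -0.2  0.3  0. ]
flange [553.6 181.9  14. ] [555.2 179.9  14. ]
[512.9 -64.1  31.3  -0.1] [-0.3 -0.2 -1.2  0.8  0.6 -0.6  0.2  0.4  0.7  0.3  1.1 -0.3 -0.4  0.2
 -1.  -0.5  0.2  0.3]
```

>>> move_arm --moves '[[[0, 0, 0, 0, 0, -1], [0, 0, 0, 0, 0, -1], [0, 0, 0, 0, 0, -1], [0, 0, 0, 0, 0, -1], [0, 0, 0, 0, 0, -1], [0, 0, 0, 0, 0, -1], [0, 0, 0, 0, 0, -1], [0, 0, 0, 0, 0, -1], [0, 0, 0, 0, 0, -1], [0, 0, 0, 0, 0, -1]]]'

```text
time: 0.93
position: [155.0, -656.8, 218.2]
orientation: [[0.446, 0.895, -0.0], [0.895, -0.446, 0.001], [0.001, -0.0, -1.0]]
force: [-0.1, 0.6, -0.5]
opening: 93.4
grasp_force: 0.0
```

```bash
cat >> h.py <<'E'
def rel(target,yaw=None):
    from rig import manip
    s=manip.read_state();O=np.array(s["orientation"]);d=O.T@(np.array(target)-s["position"])
    print("t",round(s["time"],2),"pos",s["position"].round(1),"units",(d/30).round(2),"y ang deg",np.degrees(np.arctan2(O[1,1],O[0,1])).round(2),"tilt",O[:2,2].round(4),"F",s["force"].round(1),"op",round(s["opening"],1),round(s["grasp_force"],1))
E
python3 -c "
from h import *
print(ray('top',T((669,254)),22),ray('scene',S((541,191)),22))
rel([554,181,130])"
```

```text
[513.12849622 -63.59426885  22.        ] [517.19716015 -67.0007261   22.        ]
t 0.93 pos [ 155.  -656.8  218.2] units [30.93 -0.54  2.96] y ang deg -26.47 tilt [-0.0001  0.0007] F [-0.1  0.6 -0.5] op 93.4 0.0
```

>>> move_arm --moves '[[[1, 0, 0, 0, 0, 0], [1, 0, 0, 0, 0, 0], [1, 0, 0, 0, 0, 0], [1, 0, 0, 0, 0, 0], [1, 0, 0, 0, 0, 0], [1, 0, 0, 0, 0, 0], [1, 0, 0, 0, 0, 0], [1, 0, 0, 0, 0, 0], [1, 0, 0, 0, 0, 0], [1, 0, 0, 0, 0, 0]]]'

```text
time: 1.77
position: [290.2, -387.6, 218.4]
orientation: [[0.45, 0.893, -0.0], [0.893, -0.45, 0.0], [0.0, -0.0, -1.0]]
force: [0.4, 0.3, -0.3]
opening: 92.6
grasp_force: 0.0
```

>>> move_arm --moves '[[[1, 0, 0, 0, 0, 0], [1, 0, 0, 0, 0, 0], [1, 0, 0, 0, 0, 0], [1, 0, 0, 0, 0, 0], [1, 0, 0, 0, 0, 0], [1, 0, 0, 0, 0, 0], [1, 0, 0, 0, 0, 0], [1, 0, 0, 0, 0, 0], [1, 0, 0, 0, 0, 0], [1, 0, 0, 0, 0, 0]]]'

```text
time: 2.6
position: [425.1, -119.5, 218.5]
orientation: [[0.45, 0.893, 0.0], [0.893, -0.45, -0.0], [0.0, 0.0, -1.0]]
force: [0.5, -0.6, -0.4]
opening: 92.8
grasp_force: 0.0
```

>>> move_arm --moves '[[[1, 0, 0, 0, 0, 0], [1, 0, 0, 0, 0, 0], [1, 0, 0, 0, 0, 0], [1, 0, 0, 0, 0, 0], [1, 0, 0, 0, 0, 0], [1, 0, 0, 0, 0, 0], [0, 0, 0, 0, 0, -1], [0, 0, 0, 0, 0, -1], [0, 0, 0, 0, 0, -1], [0, 0, 0, 0, 0, -1]]]'

```text
time: 3.43
position: [505.7, 40.0, 218.3]
orientation: [[0.112, 0.994, -0.001], [0.994, -0.112, -0.0], [-0.0, -0.001, -1.0]]
force: [-0.2, -0.0, 0.3]
opening: 92.6
grasp_force: 0.0
```

```bash
python3 -c "
from h import *
rel([554,181,100])"
```

```text
t 3.43 pos [505.7  40.  218.3] units [4.85 1.08 3.94] y ang deg -6.44 tilt [-0.0007 -0.0001] F [-0.2 -0.   0.3] op 92.6 0.0
```

>>> move_arm --moves '[[[0.97, 0.22, 0.4, 0, 0, 0], [0.97, 0.22, 0.4, 0, 0, 0], [0.97, 0.22, 0.4, 0, 0, 0], [0.97, 0.22, 0.4, 0, 0, 0], [0.97, 0.2, 0.4, 0, 0, 0], [0, 0, 1, 0, 0, 0], [0, 0, 1, 0, 0, 0], [0, 0, 1, 0, 0, 0], [0, 0, 0.6, 0, 0, 0], [0, 0, 0, 0, 0, 0]]]'

```text
time: 4.27
position: [552.7, 179.9, 46.0]
orientation: [[0.117, 0.993, -0.006], [0.993, -0.117, -0.002], [-0.002, -0.006, -1.0]]
force: [0.8, -0.2, -1.6]
opening: 93.2
grasp_force: 0.0
```

```bash
python3 -c "
from h import *
from rig import imaging
import cv2
rel([554,181,17])
i=imaging.read_camera('scene')['img'][170:270,180:310,::-1]
cv2.imwrite('pics/g1.png',cv2.resize(i,None,fx=5,fy=5,interpolation=cv2.INTER_CUBIC))"
```

```text
t 4.27 pos [552.7 179.9  46. ] units [0.04 0.04 0.97] y ang deg -6.71 tilt [-0.0063 -0.0017] F [ 0.8 -0.2 -1.6] op 93.2 0.0
```

View pics/g1.png

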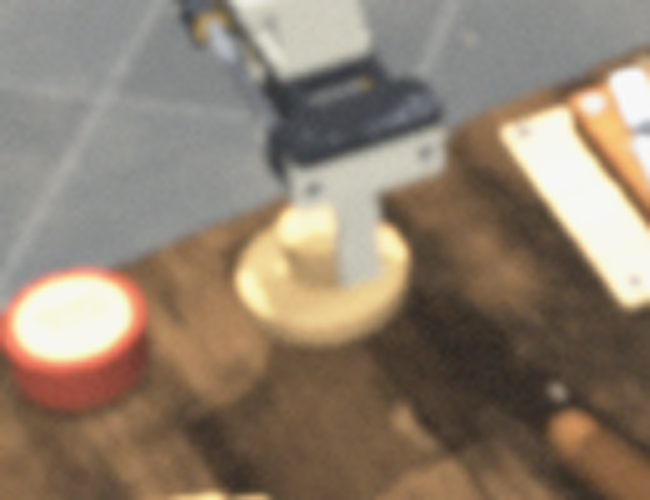

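The near finger, with its tip at about (362,280), stands over the flange beside the boss. The fingers straddle the boss and are well clear of the red tin, so I'll lower and grip.

>>> move_arm --moves '[[[0, 0, 0.5, 0, 0, 0], [0, 0, 0.45, 0, 0, 0], [0, 0, 0, 0, 0, 0], [0, 0, 0, 0, 0, 0]]]'

```text
time: 4.65
position: [554.9, 180.4, 22.5]
orientation: [[0.117, 0.993, -0.0], [0.993, -0.117, -0.0], [-0.0, -0.0, -1.0]]
force: [-0.0, -0.2, 0.1]
opening: 93.2
grasp_force: 0.0
```

>>> move_arm --moves '[[[0, 0, 0, 0, 0, 0], [0, 0, 0, 0, 0, 0], [0, 0, 0, 0, 0, 0], [0, 0, 0, 0, 0, 0], [0, 0, 0, 0, 0, 0], [0, 0, 0, 0, 0, 0], [0, 0, 0, 0, 0, 0], [0, 0, 0, 0, 0, 0]]]' --grip -1 --squeeze 15

```text
time: 5.32
position: [555.0, 180.5, 22.2]
orientation: [[0.117, 0.993, 0.0], [0.993, -0.117, 0.0], [0.0, 0.0, -1.0]]
force: [0.2, -0.3, 0.2]
opening: 44.1
grasp_force: 0.0
```

>>> move_arm --moves '[[[0, 0, 0.14, 0, 0, 0], [0, 0, 0, 0, 0, 0], [0, 0, 0, 0, 0, 0], [0, 0, 0, 0, 0, 0], [0, 0, 0, 0, 0, 0], [0, 0, 0, 0, 0, 0]]]' --squeeze 20

```text
time: 5.82
position: [555.3, 180.6, 18.1]
orientation: [[0.117, 0.993, 0.001], [0.993, -0.117, 0.0], [0.0, 0.001, -1.0]]
force: [2.0, 1.7, 3.4]
opening: 37.6
grasp_force: 20.0
```

```bash
python3 -c "
from h import *
rel([554,181,17])"
```

```text
t 5.82 pos [555.3 180.6  18.1] units [ 0.01 -0.04  0.04] y ang deg -6.72 tilt [0.0008 0.0002] F [2.  1.7 3.4] op 37.6 20.0
```

>>> move_arm --moves '[[[0, 0, -0.5, 0, 0, 0], [0, 0, -1, 0, 0, 0], [0, 0, -1, 0, 0, 0], [0, 0, -0.4, 0, 0, 0], [-0.5, 0, 0, 0, 0, 0], [-1, 0, 0, 0, 0, 0], [-1, -0.1, 0, 0, 0, 0], [-1, -0.1, 0, 0, 0, 0], [-1, -0.1, 0, 0, 0, 0], [-1, -0.1, 0, 0, 0, 0]]]'

```text
time: 6.65
position: [522.2, 16.2, 102.9]
orientation: [[0.117, 0.993, -0.002], [0.993, -0.117, -0.0], [-0.0, -0.002, -1.0]]
force: [0.7, 0.3, -2.2]
opening: 37.5
grasp_force: 20.0
```

>>> move_arm --moves '[[[-1, 0, 0, 0, 0, 0], [-1, 0, 0, 0, 0, 0], [-0.7, 0, 0, 0, 0, 0], [0, 0, 0, 0, 0, 0], [0, 0, 0, 0, 0, 0]]]'

```text
time: 7.07
position: [513.2, -63.6, 103.2]
orientation: [[0.119, 0.993, -0.002], [0.993, -0.119, 0.0], [0.0, -0.002, -1.0]]
force: [0.5, 0.2, -1.9]
opening: 37.5
grasp_force: 20.0
```

```bash
python3 -c "
from h import *
rel([514.5,-63.6,55])"
```

```text
t 7.07 pos [513.2 -63.6 103.2] units [0.01 0.05 1.61] y ang deg -6.85 tilt [-0.0021  0.0003] F [ 0.5  0.2 -1.9] op 37.5 20.0
```

>>> move_arm --moves '[[[0, 0.04, 0.8, 0, 0, 0], [0, 0, 0.7, 0, 0, 0], [0, 0, 0, 0, 0, 0], [0, 0, 0, 0, 0, 0], [0, 0, 0, 0, 0, 0]]]'

```text
time: 7.48
position: [515.7, -62.2, 60.6]
orientation: [[0.116, 0.993, 0.0], [0.993, -0.116, 0.0], [0.0, 0.0, -1.0]]
force: [-0.1, -0.4, -1.6]
opening: 37.4
grasp_force: 20.0
```

```bash
python3 -c "
from h import *
from rig import imaging
import cv2
rel([514.5,-63.6,40])
a=imaging.read_camera('scene')['img'][150:250,260:390,::-1]
b=imaging.read_camera('top')['img'][140:230,290:390,::-1]
cv2.imwrite('pics/g2.png',cv2.resize(a,None,fx=6,fy=6,interpolation=cv2.INTER_CUBIC))
cv2.imwrite('pics/g2t.png',cv2.resize(b,None,fx=6,fy=6,interpolation=cv2.INTER_CUBIC))"
```

```text
t 7.48 pos [515.7 -62.2  60.6] units [-0.05 -0.03  0.69] y ang deg -6.68 tilt [0.0002 0.    ] F [-0.1 -0.4 -1.6] op 37.4 20.0
```

View pics/g2.png

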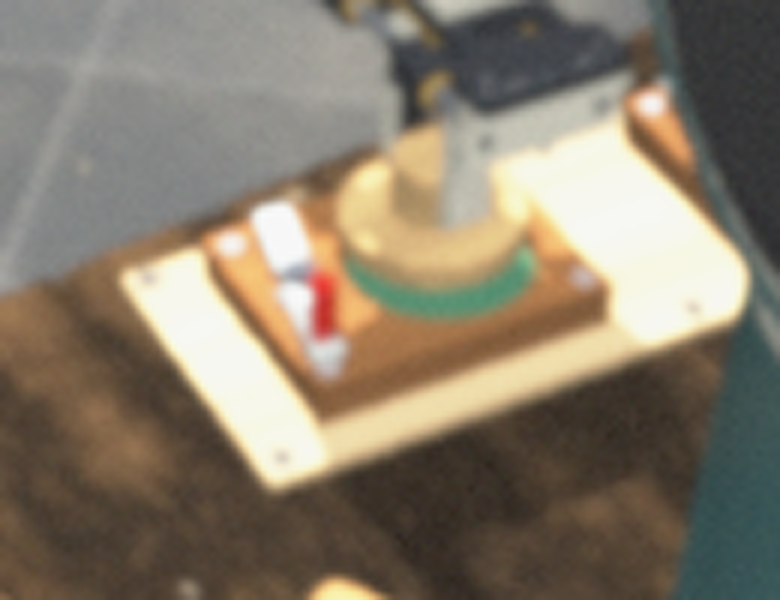

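View pics/g2t.png

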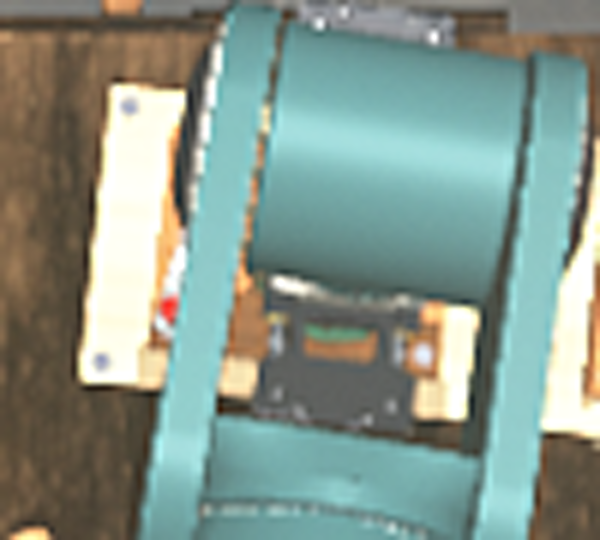

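```bash
python3 -c "
from h import *
G=lambda p:(np.array(p)+.5)/6-.5+[260,150]
t=np.linspace(0,2*np.pi,721)
def circ(x,y,z,r): return np.array([proj('scene',[x+r*np.cos(a),y+r*np.sin(a),z]) for a in t])
def fb(p):
    c=np.r_[circ(p[0],p[1],56.5,42),circ(p[0],p[1],42.5,42)]
    return np.r_[c[:,0].min()-G((338,0))[0],c[:,0].max()-G((531,0))[0],c[:,1].max()-G((0,288))[1]]
r=least_squares(fb,[514,-63]);print('blank',r.x,r.fun)
for nm,l,rr,b in(('c2',S((471,0))[0],S((612,0))[0],S((0,233))[1]),('g2',G((343,0))[0],G((537,0))[0],G((0,319))[1])):
  def fp(p):
    u=(circ(p[0],p[1],22,44)[:,0]+0*t)
    c=circ(p[0],p[1],31,44)
    f=circ(p[0],p[1],22,44)
    return np.r_[(f[:,0].min()+f[:,0].max())/2-(l+rr)/2,c[:,1].max()-b]
  r=least_squares(fp,[514,-63]);print(nm,r.x,r.fun)
"
```

```text
blank [517.70738818 -64.62676352] [ 0.12532051 -0.12540393  0.00902232]
c2 [512.71071476 -64.15034011] [6.70752343e-12 5.68434189e-13]
g2 [511.77422039 -64.24982376] [2.11173301e-10 7.14521775e-11]
```

```bash
python3 -c "
from h import *
import cv2
im=D['top']['img'];hsv=cv2.cvtColor(im,cv2.COLOR_RGB2HSV)
K=8
def up(a):return cv2.resize(a,None,fx=K,fy=K,interpolation=cv2.INTER_CUBIC)
def run(nm,box,mask,z):
    x0,x1,y0,y1=box
    cs,_=cv2.findContours(mask,cv2.RETR_EXTERNAL,cv2.CHAIN_APPROX_NONE)
    c=max(cs,key=cv2.contourArea);e=cv2.fitEllipse(c);b=cv2.boundingRect(c)
    q=lambda p:(np.array(p)+.5)/K-.5+[x0,y0]
    bc=q((b[0]+b[2]/2-.5,b[1]+b[3]/2-.5))
    print(nm,'ell',q(e[0]),np.array(e[1])/K,'->',ray('top',q(e[0]),z),'bbox',bc,np.array(b[2:])/K,'->',ray('top',bc,z))
b=(325,368,160,205);i=up(im[b[2]:b[3],b[0]:b[1]]).astype(int)
for th in(20,40,60): run('green',b,((i[:,:,1]-i[:,:,0])>th).astype(np.uint8),22)
b=(243,286,147,192);i=up(im[b[2]:b[3],b[0]:b[1]])
for th in(130,160,190): run('blank',b,(i[:,:,1]>th).astype(np.uint8),14)
"
```

```text
green ell [345.88041687 182.08090019] [28.19678688 28.22465324] -> [512.6363593  -62.98286898  22.        ] bbox [346.     181.9375] [28.5   28.375] -> [513.06656167 -63.34407206  22.        ]
green ell [345.87381935 182.09139252] [27.76674843 27.85170555] -> [512.60486433 -62.96289202  22.        ] bbox [346.0625 182.    ] [28.125 28.   ] -> [512.87807276 -63.53021727  22.        ]
green ell [345.8624382  182.10159111] [27.24227715 27.37885094] -> [512.57429392 -62.92858194  22.        ] bbox [346.125  181.9375] [27.75  27.625] -> [513.06548678 -63.71876644  22.        ]
blank ell [264.06425095 168.95097733] [28.56645775 28.9098835 ] -> [553.7900154  182.91730899  14.        ] bbox [263.9375 169.    ] [29.375 29.   ] -> [553.64254149 183.29819833  14.        ]
blank ell [264.16214561 168.96530151] [28.17247009 28.34782028] -> [553.74586534 182.62258712  14.        ] bbox [264.125  169.0625] [28.75  28.625] -> [553.45178669 182.73335074  14.        ]
blank ell [264.2126236  168.97084427] [27.80074501 27.89839363] -> [553.7286826  182.47063707  14.        ] bbox [264.25   169.0625] [28.25  28.125] -> [553.45080524 182.35721935  14.        ]
```

Both views show the blank hovering over the pocket: flange 338–531 px, green 343–537 px. It is about 3 mm too far towards +y. I'll correct that and lower gently.

>>> move_arm --moves '[[[-0.1, -0.04, 0.1, 0, 0, 0], [0, 0, 0.1, 0, 0, 0], [0, 0, 0.1, 0, 0, 0], [0, 0, 0, 0, 0, 0], [0, 0, 0, 0, 0, 0], [0, 0, 0, 0, 0, 0]]]'

```text
time: 8.08
position: [513.9, -65.4, 51.0]
orientation: [[0.117, 0.993, -0.0], [0.993, -0.117, 0.0], [0.0, -0.0, -1.0]]
force: [-0.7, 0.4, -1.6]
opening: 37.6
grasp_force: 20.0
```

>>> move_arm --moves '[[[0, 0, 0.05, 0, 0, 0], [0, 0, 0.05, 0, 0, 0], [0, 0, 0, 0, 0, 0], [0, 0, 0, 0, 0, 0]]]'

```text
time: 8.42
position: [513.9, -65.4, 47.9]
orientation: [[0.117, 0.993, -0.0], [0.993, -0.117, 0.0], [0.0, -0.0, -1.0]]
force: [0.2, 0.6, -1.9]
opening: 37.4
grasp_force: 20.0
```

>>> move_arm --moves '[[[0, 0, 0.05, 0, 0, 0], [0, 0, 0.05, 0, 0, 0], [0, 0, 0.05, 0, 0, 0], [0, 0, 0, 0, 0, 0], [0, 0, 0, 0, 0, 0]]]'

```text
time: 8.83
position: [513.8, -65.4, 43.3]
orientation: [[0.117, 0.993, -0.0], [0.993, -0.117, 0.0], [0.0, -0.0, -1.0]]
force: [-0.1, 0.1, -0.9]
opening: 37.4
grasp_force: 20.0
```

>>> move_arm --moves '[[[0, 0, 0.04, 0, 0, 0], [0, 0, 0.04, 0, 0, 0], [0, 0, 0, 0, 0, 0], [0, 0, 0, 0, 0, 0]]]'

```text
time: 9.17
position: [513.9, -65.4, 41.0]
orientation: [[0.117, 0.993, -0.0], [0.993, -0.117, 0.0], [0.0, -0.0, -1.0]]
force: [0.3, -0.1, -1.8]
opening: 37.3
grasp_force: 20.0
```

>>> move_arm --moves '[[[0, 0, 0.03, 0, 0, 0], [0, 0, 0.03, 0, 0, 0], [0, 0, 0, 0, 0, 0], [0, 0, 0, 0, 0, 0]]]'

```text
time: 9.5
position: [513.9, -65.4, 39.2]
orientation: [[0.117, 0.993, -0.0], [0.993, -0.117, 0.0], [-0.0, -0.0, -1.0]]
force: [0.1, 0.0, -1.6]
opening: 37.5
grasp_force: 20.0
```

>>> move_arm --moves '[[[0, 0, 0.03, 0, 0, 0], [0, 0, 0.03, 0, 0, 0], [0, 0, 0, 0, 0, 0]]]'

```text
time: 9.75
position: [513.8, -65.4, 37.2]
orientation: [[0.117, 0.993, -0.0], [0.993, -0.117, 0.0], [0.0, -0.0, -1.0]]
force: [-0.3, -0.3, -1.9]
opening: 37.3
grasp_force: 20.0
```

>>> move_arm --moves '[[[0, 0, 0.03, 0, 0, 0], [0, 0, 0, 0, 0, 0], [0, 0, 0, 0, 0, 0]]]'

```text
time: 10.0
position: [513.9, -65.4, 37.1]
orientation: [[0.117, 0.993, -0.0], [0.993, -0.117, -0.0], [-0.0, -0.0, -1.0]]
force: [-5.4, 0.1, 6.7]
opening: 37.1
grasp_force: 20.0
```

Contact at floor height about 19 mm, which matches the block-fit top of 31. I'll release and rise.

>>> move_arm --moves '[[[0, 0, 0, 0, 0, 0], [0, 0, 0, 0, 0, 0], [0, 0, 0, 0, 0, 0], [0, 0, 0, 0, 0, 0], [0, 0, 0, 0, 0, 0], [0, 0, -0.3, 0, 0, 0], [0, 0, -1, 0, 0, 0], [0, 0, -1, 0, 0, 0], [0, 0, -1, 0, 0, 0], [0, 0, 0, 0, 0, 0]]]' --grip 0.4

```text
time: 10.83
position: [515.9, -65.7, 142.4]
orientation: [[0.117, 0.993, 0.008], [0.993, -0.117, -0.001], [-0.0, 0.008, -1.0]]
force: [1.0, -0.7, 1.3]
opening: 64.9
grasp_force: 0.0
```

```bash
python3 -c "
from h import *
from rig import imaging
import cv2
rel([514,-65,130])
a=imaging.read_camera('scene')['img'][150:250,260:390,::-1]
cv2.imwrite('pics/g3.png',cv2.resize(a,None,fx=6,fy=6,interpolation=cv2.INTER_CUBIC))"
```

```text
t 10.83 pos [515.9 -65.7 142.4] units [ 0.02 -0.07  0.41] y ang deg -6.72 tilt [ 0.0078 -0.0013] F [ 1.  -0.7  1.3] op 64.9 0.0
```

View pics/g3.png

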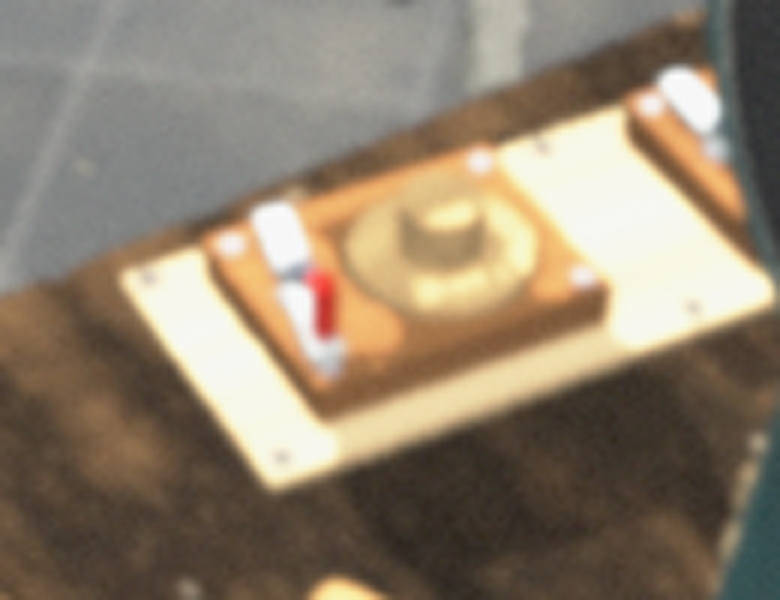

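The blank sits down in the pocket, its flange centred at about (442,248). The button is still open, with the peg at about (322,300). Next I'll turn the tool so the fingers close along the peg's chord.

>>> move_arm --moves '[[[0, 0, 0, 0, 0, -0.95], [0, 0, 0, 0, 0, -0.95], [0, 0, 0, 0, 0, -0.95], [0, 0, 0, 0, 0, -0.95], [0, 0, 0, 0, 0, -0.95], [0, 0, 0, 0, 0, -0.95], [0, 0, 0, 0, 0, -0.95], [0, 0, 0, 0, 0, -0.95], [0, 0, 0, 0, 0, 0], [0, 0, 0, 0, 0, 0]]]'

```text
time: 11.72
position: [513.6, -65.4, 135.0]
orientation: [[-0.517, 0.856, -0.001], [0.856, 0.517, 0.0], [0.001, -0.001, -1.0]]
force: [0.1, -0.0, 0.5]
opening: 65.0
grasp_force: 0.0
```

```bash
python3 -c "
from h import *
rel([484.3,18.5,50])"
```

```text
t 11.72 pos [513.6 -65.4 135. ] units [2.9  0.61 2.83] y ang deg 31.13 tilt [-0.0009  0.0002] F [ 0.1 -0.   0.5] op 65.0 0.0
```

>>> move_arm --moves '[[[0.9, 0.2, 0, 0, 0, 0], [1, 0.2, 0, 0, 0, 0], [1, 0.2, 0, 0, 0, 0], [0, 0, 0.5, 0, 0, 0], [0, 0, 0.8, 0, 0, 0], [0, 0, 0.5, 0, 0, 0], [0, 0, 0, 0, 0, 0], [0, 0, 0, 0, 0, 0]]]'

```text
time: 12.38
position: [483.7, 18.3, 81.2]
orientation: [[-0.518, 0.856, -0.001], [0.856, 0.518, 0.0], [0.001, -0.001, -1.0]]
force: [-0.8, -0.2, 0.6]
opening: 64.7
grasp_force: 0.0
```

```bash
python3 -c "
from h import *
from rig import imaging
import cv2
rel([484.3,18.5,50])
a=imaging.read_camera('scene')['img'][150:250,260:390,::-1]
cv2.imwrite('pics/g4.png',cv2.resize(a,None,fx=6,fy=6,interpolation=cv2.INTER_CUBIC))"
```

```text
t 12.38 pos [483.7  18.3  81.2] units [-0.    0.02  1.04] y ang deg 31.17 tilt [-0.0015  0.    ] F [-0.8 -0.2  0.6] op 64.7 0.0
```

View pics/g4.png

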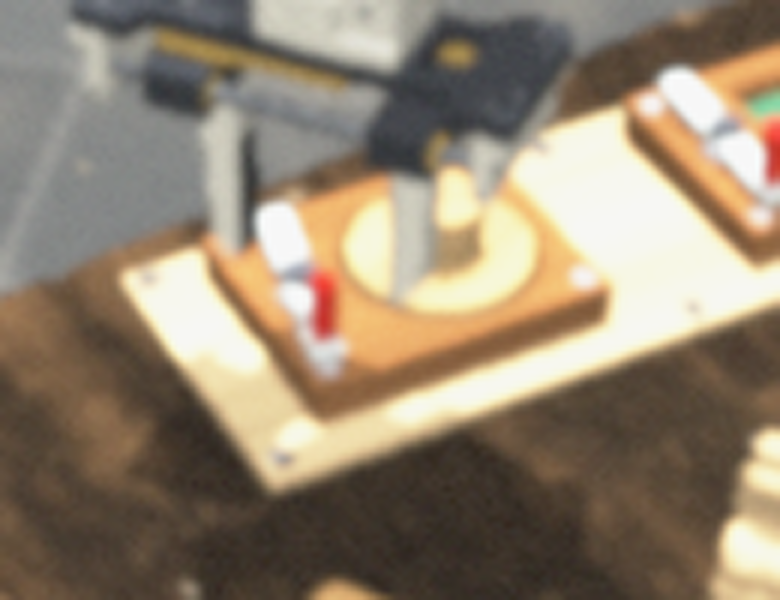

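The fingertips at (230,245) and (410,295) straddle the peg top at (322,275). I'll lower and close lightly.

>>> move_arm --moves '[[[0, 0, 0.5, 0, 0, 0], [0, 0, 0.5, 0, 0, 0], [0, 0, 0, 0, 0, 0], [0, 0, 0, 0, 0, 0]]]'

```text
time: 12.77
position: [484.3, 18.2, 52.3]
orientation: [[-0.518, 0.855, 0.0], [0.855, 0.518, 0.0], [0.0, 0.0, -1.0]]
force: [-0.1, 0.4, 0.5]
opening: 65.1
grasp_force: 0.0
```

>>> move_arm --moves '[[[0, 0, 0, 0, 0, 0], [0, 0, 0, 0, 0, 0], [0, 0, 0, 0, 0, 0], [0, 0, 0, 0, 0, 0], [0, 0, 0, 0, 0, 0], [0, 0, 0, 0, 0, 0], [0, 0, 0, 0, 0, 0], [0, 0, 0, 0, 0, 0], [0, 0, 0, 0, 0, 0], [0, 0, 0, 0, 0, 0]]]' --grip -1 --squeeze 10

```text
time: 13.6
position: [484.0, 18.3, 51.6]
orientation: [[-0.519, 0.855, -0.0], [0.855, 0.519, 0.0], [0.0, -0.0, -1.0]]
force: [-2.2, 0.7, 0.8]
opening: 12.5
grasp_force: 10.0
```

```bash
python3 -c "
from h import *
from rig import manip
rel([484.3,18.5,50])
s=manip.read_state();p=s['position'];O=s['orientation']
for piv in([522.2,5.0],[522.2,4.]):
  v=p[:2]-piv;r=np.hypot(*v);a0=np.arctan2(v[1],-v[0]);print('r',r,'theta',a0-.117)
  # arc points with r=40
  a=np.linspace(a0,np.pi/2+.117+.03,14);P=np.c_[piv[0]-r*np.cos(a),piv[1]+r*np.sin(a)]
  print((np.c_[np.diff(P,axis=0),np.zeros(13)]@O/30).round(2)[:,:2].tolist())
"
```

```text
t 13.6 pos [484.   18.3  51.6] units [0.   0.01 0.05] y ang deg 31.28 tilt [-0.0004  0.    ] F [-2.2  0.7  0.8] op 12.5 10.0
r 40.46311823472283 theta 0.21801932958373177
[[0.09, 0.12], [0.07, 0.12], [0.06, 0.13], [0.04, 0.14], [0.03, 0.14], [0.02, 0.14], [-0.0, 0.14], [-0.02, 0.14], [-0.03, 0.14], [-0.05, 0.14], [-0.06, 0.13], [-0.07, 0.12], [-0.09, 0.12]]
r 40.80283649662631 theta 0.24116694327966937
[[0.08, 0.12], [0.07, 0.12], [0.06, 0.13], [0.04, 0.14], [0.03, 0.14], [0.01, 0.14], [-0.0, 0.14], [-0.02, 0.14], [-0.03, 0.14], [-0.05, 0.13], [-0.06, 0.13], [-0.07, 0.12], [-0.08, 0.11]]
```

Peg gripped (12.5 mm), and the radius of 40.5 mm agrees with the 40 mm given. Now I'll follow the arc.

>>> move_arm --moves '[[[0.09, 0.12, 0, 0, 0, 0], [0.07, 0.12, 0, 0, 0, 0], [0.06, 0.13, 0, 0, 0, 0], [0.04, 0.14, 0, 0, 0, 0], [0.03, 0.14, 0, 0, 0, 0]]]'

```text
time: 14.02
position: [495.5, 36.3, 51.1]
orientation: [[-0.519, 0.855, -0.002], [0.855, 0.519, 0.0], [0.001, -0.002, -1.0]]
force: [-6.8, 0.1, 1.0]
opening: 12.3
grasp_force: 10.0
```

>>> move_arm --moves '[[[0.02, 0.14, 0, 0, 0, 0], [0, 0.14, 0, 0, 0, 0], [-0.02, 0.14, 0, 0, 0, 0], [-0.03, 0.14, 0, 0, 0, 0], [-0.05, 0.14, 0, 0, 0, 0]]]'

```text
time: 14.43
position: [514.9, 45.0, 51.0]
orientation: [[-0.519, 0.855, -0.002], [0.855, 0.519, 0.0], [0.001, -0.002, -1.0]]
force: [-6.6, 0.9, -0.1]
opening: 12.8
grasp_force: 10.0
```

>>> move_arm --moves '[[[-0.06, 0.13, 0, 0, 0, 0], [-0.07, 0.12, 0, 0, 0, 0], [-0.08, 0.11, 0, 0, 0, 0], [0, 0, 0, 0, 0, 0], [0, 0, 0, 0, 0, 0], [0, 0, 0, 0, 0, 0]]]'

```text
time: 14.93
position: [526.5, 44.9, 50.9]
orientation: [[-0.519, 0.855, -0.004], [0.855, 0.519, -0.0], [0.002, -0.004, -1.0]]
force: [-14.1, -2.2, 4.3]
opening: 12.5
grasp_force: 10.0
```

It is at the stop: 14 N, and the position gives about 1.56 rad. I'll release, lift and back away.

>>> move_arm --moves '[[[0, 0, 0, 0, 0, 0], [0, 0, 0, 0, 0, 0], [0, 0, 0, 0, 0, 0], [0, 0, 0, 0, 0, 0], [0, 0, -0.3, 0, 0, 0], [0, 0, -1, 0, 0, 0], [0, 0, -1, 0, 0, 0], [0, 0, -1, 0, 0, 0], [0, 0, -1, 0, 0, 0], [0, 0, 0, 0, 0, 0]]]' --grip 0.2

```text
time: 15.77
position: [529.8, 45.0, 187.7]
orientation: [[-0.519, 0.855, 0.008], [0.855, 0.519, 0.0], [-0.004, 0.007, -1.0]]
force: [0.3, -0.1, 1.7]
opening: 55.8
grasp_force: 0.0
```

```bash
python3 -c "
from h import *
from rig import imaging
import cv2
rel([514,-65,130])
a=imaging.read_camera('scene')['img'][130:250,240:400,::-1]
cv2.imwrite('pics/g5.png',cv2.resize(a,None,fx=5,fy=5,interpolation=cv2.INTER_CUBIC))"
```

```text
t 15.77 pos [529.8  45.  187.7] units [-2.85 -2.37  1.92] y ang deg 31.28 tilt [0.0083 0.0004] F [ 0.3 -0.1  1.7] op 55.8 0.0
```

View pics/g5.png

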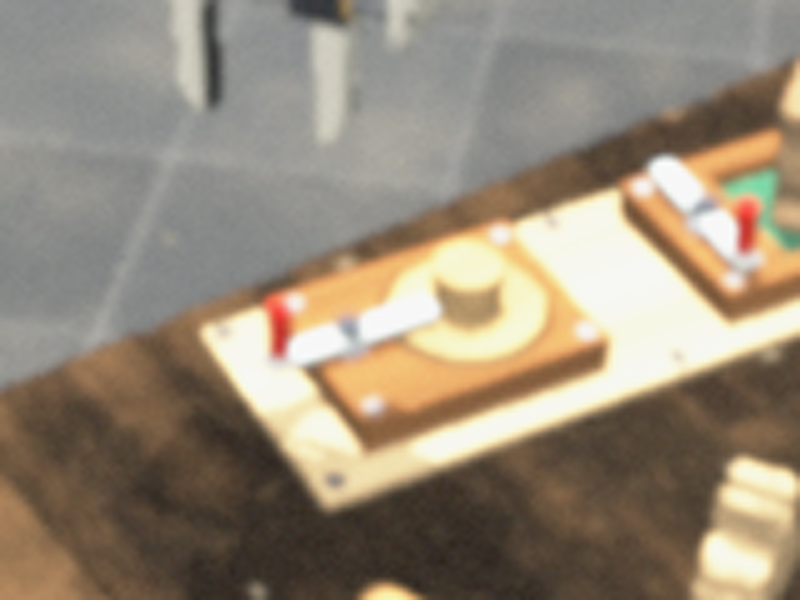

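The bar, from (285,355) to (440,305), lies over the seated blank's rim with the peg outward. The gripper is clear of everything and the owl is untouched.

```bash
python3 -c "
from rig import manip
print(manip.sign_off())"
```

```text
the job is handed in; nothing more can be done
None
```

The round blank is seated in the free round nest and its button is turned to its stop over the rim. The owl and the square blank were never touched, and the job was handed in at about 16 s; no verdict was returned.

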